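Let the hand winch back one notch

ROBOT

A 6-joint arm with a two-finger parallel gripper is mounted at the origin on the work surface. World frame = base frame: x ahead of the robot, y to its left, z up, the work surface at z = 0. Lengths are in m, angles in rad, forces in N, time in s.
With the tool pointing down it reaches from about 0.3 to 0.875 m from the base axis. Payload 6.4 kg.
Tool frame: the origin (TCP) lies at the very end of the fingers, on their centre line; the grasp point (between the pads) lies 19 mm behind it; z points along the fingers, y is the line along which they close (so a half turn about z gives the same grasp; the last joint's range is limited). The gripper opens to 85 mm and grips with 20 to 120 N. Pads are 22 mm wide; open, the fingers measure 114 mm over their backs; the gripper's body (76 mm by 85 mm) begins 54 mm behind the grasp point. The pads swing forward as they close: fully open they stand 13 mm farther back than shut.
Start: joints at [-1.394, 0.181, 1.607, -0, 1.354, -0.206], TCP at [0.215, -0.533, 0.231] pointing down, gripper open.
Joint ranges: [-2.99, 2.99], [-0.89, 2.07], [0.3, 2.58], [-1.14, 4.28], [0, 2.63], [-3.12, 3.12]. Speed limits (rad/s): [2.57, 2.57, 3.01, 3.14, 3.14, 3.14].

INTERFACE

Orientations are given as a unit quaternion [w, x, y, z].
In Python, from bench import ctrl gives the robot as it stands.
- The arm moves only by the tool jog_arm, never from a script. Its argument "series" is a list that holds one entry, the list of rows, each a list of 7 numbers: the shift along the tool's x, y, z in mm, then the turn, a rotation vector about the tool's x, y, z in rad, then the finger opening in mm, from 0 to 85.4. In form: [[[tx, ty, tz, rx, ry, rz, gripper], ...]]. A call has exactly 10 rows; each row shifts and turns the commanded pose from where the row before left it, along the tool's axes as they then stand; what a row does not reach is not made up. A row lasts 1/10 s, in which the tool goes at most 50 mm and 8.59 degrees, less where a joint would pass 70% of its speed; a pose out of reach is approached as far as the arm can. A call with a gripper value outside its range is refused whole. The fingers move at their own pace and stop on an object; the grip force is fixed at half the most. Time passes only in rows, so rows that do not move let the fingers close, or fill a call up. It gives the time, the measured TCP pose, the force, the opening and the grip force at its end, in the units of the state.
- ctrl.get_obs(): the state, without advancing time (a new reading comes with each control period).
- ctrl.camera(name): name is "side" or "top" or "wrist"; returns a dict with "frame" (384x512x3 uint8, blue, green, red), "z_map" (384x512 float32, m along the optical axis (not along the pixel's ray), 0 where there is no reading), "fx", "fy", "cx", "cy" (pixels), "xyz" and "rotation" of the camera in the world. Camera axes: x right, y down, z forward; pixel columns grow to the right and rows downward; lengths in m; the calibration is good to about 2 mm. A picture is of the moment at which its call begins.
- ctrl.hand_in(): hands the job in; it is judged then, once.
The state is a dict: "time_s": time; "q": joint angles; "dq": joint speeds; "joint_efforts": joint torques, N m; "eef_pos": TCP position; "eef_rot": TCP orientation; "wrist_force": force on the tool from outside, world axes, zero at the start; "torque": the same for the moment, N m; "opening": opening from 0.0 (shut) to 1.0 (fully open); "grasp_force": force on a finger pad.
Only numpy, scipy, OpenCV 4.12 (cv2) and the standard library are available. Lean on these libraries where they do the work, as an engineer would, in place of code of your own. Each camera call takes 0.05 s, during which the arm holds its last target. There are 200 camera calls.

TASK

Let the hand winch on the bench back by exactly one notch: with a fingertip, tip the ratchet pawl up by its thumb lever until it lies back on its stop, push the topmost bar of the wheel backward (its top towards the pawl's side) by one notch, then tip the pawl back down so that it sits in the next notch, and take the hand away. Only touch and push, lightly, never gripping or lifting anything, and leave the things standing around the winch where they are.

Things in the scene. Friction and masses are not known exactly. Their poses are not given: they have to be found in the camera images.
- winch: Grey steel hand winch, its foot (112 x 200 x 12 mm) bolted to the bench. Origin: centre of the foot's underside, on the bench. x runs along the drum's axle (away from the robot at yaw 0), y left, z up. Side plates: outer faces at x = -44 and 44 mm, y -55 to 55, top z = 162 mm; a sloping ear on the far one carries the pawl (to y = 110, z = 210 mm). Loose things up to 90 mm high stand around
- axle (a point): Point on the wheel's axis midway between the plates, at winch (0, 0, 125) mm. On this axle turn together: the drum, the ratchet disc outside the far plate (ten teeth 36 degrees apart, tip radius 68 mm, x 50 to 62 mm) and, outside the near plate, five bars. Its brake drags with about 0.35 N m: it stays where it is left
- winch_wheel (a joint): Turn of the wheel, rad: positive winds on (top moves to winch -y), negative is backward (top moves to +y, the pawl's side). A notch is 0.628. Starts 0.03 to 0.17. Pawl down, it has play from 0 (a tooth meets the pawl and blocks) to about 0.22. One notch back the pawl fits in at -0.62 to -0.40 (-0.51 is best); elsewhere it lands on a tooth
- bar_tip (a point): Centre of the black ball (22 mm across) ending the topmost bar, the one to push. Five bars, 10 mm thick, 72 degrees apart, radiate in the plane x = -66 mm of the winch; ball centres 100 mm from the axle. At wheel reading q this one is at 110 degrees + q from winch +y towards +z: it first leans to -y, about 217 mm above the bench, and one notch back it leans slightly to +y
- pawl (a joint): Lift of the pawl, rad: 0 down in a notch, 0.75 tipped over on its stop. Its pivot runs along winch x through (56, 90, 187) mm. The lever is top-heavy and balances at about 0.32: past that it falls onto its stop and stays there, below that it falls back onto the wheel. Its nose is clear of the teeth above 0.25. It moves with under 2 N
- pawl_knob (a point): Centre of the steel ball (22 mm across) on top of the pawl's thumb lever (10 mm thick, 75 mm from pivot to ball centre, in the plane x = 56 mm of the winch). Pawl down: at winch (56, 75, 260) mm, lever nearly upright; pushed towards winch +y it lifts the nose off the wheel. Tipped over: at (56, 129, 251) mm
- jar: Bystander, leave alone: squat amber glass jar with a steel lid, 68 mm across, 85 mm high, standing near the pawl's side. Origin under its centre
- mug: Bystander, leave alone: white mug, 80 mm across, 90 mm high, between winch and robot. Origin under its centre
- screwdriver: Bystander, leave alone: screwdriver with a wooden handle lying on the bench beside the winch. Origin under its centre
- spanner: Bystander, leave alone: steel spanner lying on the bench between winch and robot. Origin under its centre
- steel_ring: Bystander, leave alone: loose steel ring, 56 mm across, 10 mm high, lying between winch and robot. Origin under its centre
- tin: Bystander, leave alone: small tin, 68 mm across, 60 mm high, behind the winch. Origin under its centre
- wood_block: Bystander, leave alone: wooden offcut 90 x 50 x 35 mm, lying behind the winch. Origin under its centre

How it is judged:
By the outcome, as a careful person would: the job done as asked, in the order asked, and still so for the second after the job is handed in, with the robot touching nothing.
It also fails if it takes over 51 s, if anything falls off the work surface, if the arm or the gripper's body presses on something with over 40 N, if the wrist force passes 120 N, or if a joint passes its speed limit or range.

## Working session

There is one attempt and no reset: what is moved stays moved. The work goes in short steps, Python scripts to look and compute and a tool call to move; the robot and the scene stay as the last step left them, time stands still between calls to the robot, and variables do not carry over. Pictures are saved under pics/ and viewed, at most 10 in all, crops included, and the job is handed in when it is done.

Besides the shell and the picture viewer there is one more tool, called after ">>>" as name([rows], argument=value, ...), one row to a line, values as JSON. jog_arm: Moves the arm, as the interface text tells. Its arguments: {"type":"object","properties":{"series":{"type":"array"}},"required":["series"]}

```bash
mkdir -p pics
cat > h.py <<'E'
import numpy as np,cv2
from bench import ctrl
def snap(n,tag):
    c=ctrl.camera(n); np.savez(f'pics/{tag}.npz',**c); cv2.imwrite(f'pics/{tag}.png',c['frame']); return c
def pts(c):
    z=c['z_map']; v,u=np.mgrid[:384,:512]
    P=np.stack([(u-c['cx'])/c['fx']*z,(v-c['cy'])/c['fy']*z,z],-1)
    return P@np.array(c['rotation']).T+np.array(c['xyz'])
E
python3 - <<'E'
from h import *
for n in('side','top'):
    c=snap(n,n+'0');print(n,c['xyz'],np.round(c['rotation'],3).tolist(),c['fx'],c['cx'],c['cy'])
a=cv2.imread('pics/side0.png');b=cv2.imread('pics/top0.png')
o=ctrl.get_obs();print(o)
E
```

```text
side [ 0.394412   -0.55332412  0.71552768] [-0.396, 0.908, -0.128, 0.05] 430.7634180131499 258.36326899531304 200.65100381863107
top [0.35208935 0.00931089 1.0484812 ] [-0.076, 0.709, -0.697, 0.076] 431.1973169622342 253.12572422138163 197.00152618390894
{'time_s': 0.1, 'q': array([-1.39429639e+00,  1.81480953e-01,  1.60788802e+00,  8.82273092e-06,
        1.35380015e+00, -2.06288271e-01]), 'dq': array([-0.00144388, -0.00330305,  0.00059758,  0.00037395,  0.00032718,
       -0.00028061]), 'joint_efforts': array([ 1.28481457e-03, -4.45877874e+01, -3.52235484e+01, -1.98561502e-04,
        4.17531497e-03, -1.54884856e-05]), 'eef_pos': array([ 0.21470506, -0.53288566,  0.23047591]), 'eef_rot': array([-7.88085058e-04,  9.81739869e-01,  1.90226731e-01,  1.60463798e-05]), 'wrist_force': array([ 0.20433252,  0.14064078, -0.71338207]), 'torque': array([-0.012765  ,  0.01630129,  0.00651253]), 'grasp_force': 0.0, 'opening': 0.9999738716617387}
```

```bash
sed -i "s/    return P@.*/    from scipy.spatial.transform import Rotation as R\n    q=np.array(c['rotation']); M=R.from_quat(q[[1,2,3,0]]).as_matrix()\n    return P@M.T+np.array(c['xyz'])/" h.py
python3 - <<'E'
from h import *
for n in('side','top'):
    c=dict(np.load(f'pics/{n}0.npz')); P=pts(c); np.save(f'pics/{n}P.npy',P)
    cv2.imwrite(f'pics/{n}0b.png',cv2.resize(c['frame'],(768,576)))
    print(n,P[200,256])
E
```

```text
side [0.54083745 0.0005919  0.18285401]
top [0.57264429 0.0030501  0.00660268]
```

View pics/side0.png

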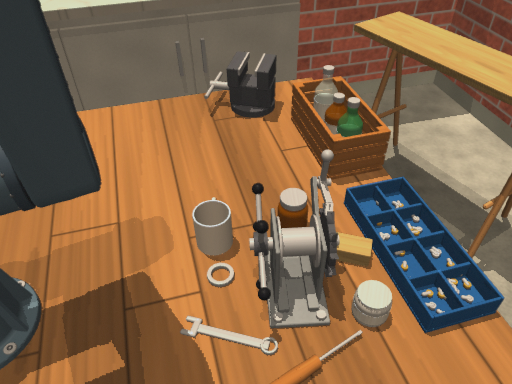

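View pics/top0.png

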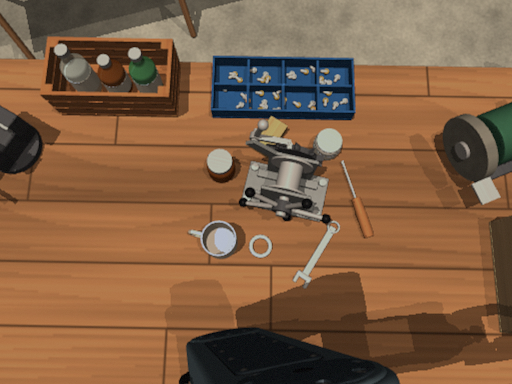

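Run:
```python
import cv2,numpy as np
t=cv2.imread('pics/top0.png')[110:230,220:350];s=cv2.imread('pics/side0.png')[140:335,230:350]
a=cv2.resize(t,None,fx=3,fy=3,interpolation=3);b=cv2.resize(s,None,fx=3,fy=3,interpolation=3)
H=max(a.shape[0],b.shape[0]);o=np.zeros((H,a.shape[1]+b.shape[1],3),np.uint8)
o[:a.shape[0],:a.shape[1]]=a;o[:b.shape[0],a.shape[1]:]=b;cv2.imwrite('pics/c1.png',o);print(o.shape)
P=np.load('pics/topP.npy')
for u,v in[(263,126),(247,202),(326,218),(286,214),(307,203)]:
    print(u,v,P[v-1:v+2,u-1:u+2].reshape(-1,3).round(3)[[0,4,8]].tolist())
P=np.load('pics/sideP.npy');print('side')
for u,v in[(327,156),(258,188),(264,293),(262,243)]:
    print(u,v,P[v-1:v+2,u-1:u+2].reshape(-1,3).round(3)[[0,4,8]].tolist())
```

```text
(585, 750, 3)
263 126 [[0.665, -0.005, 0.269], [0.662, -0.007, 0.27], [0.661, -0.008, 0.268]]
247 202 [[0.553, 0.026, 0.087], [0.55, 0.024, 0.088], [0.547, 0.022, 0.091]]
326 218 [[0.513, -0.147, 0.123], [0.511, -0.149, 0.124], [0.509, -0.152, 0.118]]
286 214 [[0.519, -0.059, 0.131], [0.518, -0.062, 0.121], [0.517, -0.065, 0.114]]
307 203 [[0.524, -0.093, 0.225], [0.522, -0.095, 0.227], [0.52, -0.097, 0.224]]
side
327 156 [[0.663, -0.013, 0.268], [0.664, -0.014, 0.267], [0.665, -0.016, 0.266]]
258 188 [[0.546, 0.011, 0.204], [0.548, 0.012, 0.201], [0.548, 0.007, 0.202]]
264 293 [[0.509, -0.153, 0.122], [0.51, -0.155, 0.121], [0.512, -0.156, 0.119]]
262 243 [[0.53, -0.067, 0.145], [0.532, -0.067, 0.142], [0.534, -0.069, 0.141]]
```

View pics/c1.png

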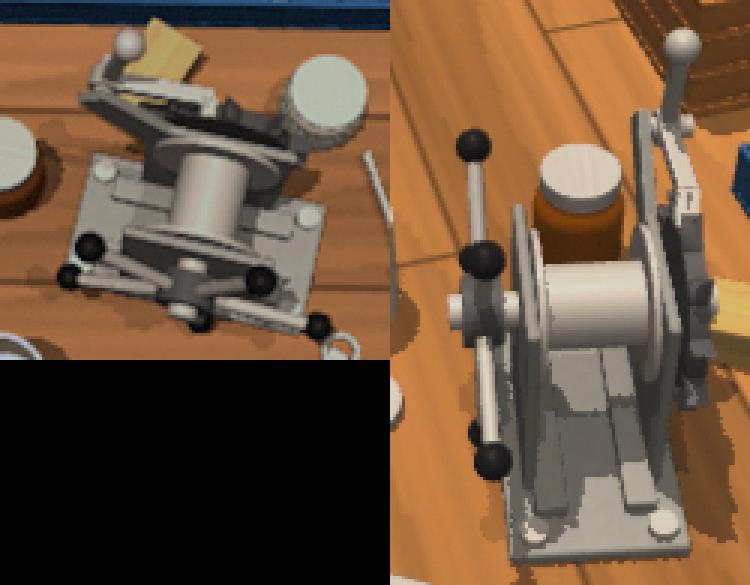

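Run:
```python
from h import *
from scipy.optimize import least_squares
obs=[] # (id, center)
for n,L in(('top',[('k',263,125),(0,307,203.5),(-1,250,192),(-2,243,202),(1,326,218.5)]),('side',[('k',327,156),(0,261.3,226.5),(-1,257.7,188.5),(1,264,293.5)])):
    c=dict(np.load(f'pics/{n}0.npz'));P=pts(c);cam=np.array(c['xyz'])
    for i,u,v in L:
        u0,v0=int(round(u)),int(round(v))
        p=np.median(P[v0-1:v0+2,u0-1:u0+2].reshape(-1,3),0); d=(p-cam)/np.linalg.norm(p-cam)
        obs.append((i,p+d*10.0e-3)); print(n,i,obs[-1][1].round(4))
def model(i,X):
    x,y,yaw,q=X
    if i=='k': w=np.array([56,75,260])/1e3
    else:
        a=np.radians(110+72*i)+q; w=np.array([-66,100*np.cos(a),125+100*np.sin(a)])/1e3
    c,s=np.cos(yaw),np.sin(yaw)
    return np.array([x+c*w[0]-s*w[1],y+s*w[0]+c*w[1],w[2]])
f=lambda X:np.concatenate([model(i,X)-p for i,p in obs])
r=least_squares(f,[.6,-.07,-.2,.1],loss='soft_l1',f_scale=.003)
print(r.x,np.degrees(r.x[2]));print((f(r.x).reshape(-1,3)*1e3).round(1))
np.save('pics/X.npy',r.x)
P=np.load('pics/topP.npy')
for nm,u,v in[('jar',220,160),('tin',328,142),('mug',218,238)]:print(nm,P[v,u].round(3))
```

```text
top k [ 0.6675 -0.0066  0.2618]
top 0 [ 0.5219 -0.0962  0.2168]
top -1 [0.5488 0.0166 0.1955]
top -2 [0.552  0.0332 0.0789]
top 1 [ 0.5125 -0.1506  0.1129]
side k [ 0.6679 -0.0076  0.2615]
side 0 [ 0.5227 -0.0955  0.2163]
side -1 [0.5499 0.0167 0.1961]
side 1 [ 0.5112 -0.1509  0.1117]
[ 0.59717092 -0.06801211 -0.22016607  0.10191874] -12.61458686215169
[[ 0.7 -0.4 -1.8]
 [ 1.4  0.1 -1.8]
 [-0.2  0.2 -1.2]
 [ 0.  -0.8 -1.1]
 [-1.3  0.3 -1.5]
 [ 0.3  0.6 -1.5]
 [ 0.6 -0.7 -1.3]
 [-1.4  0.  -1.9]
 [-0.1  0.7 -0.3]]
jar [0.65  0.089 0.086]
tin [ 0.708 -0.168  0.059]
mug [0.477 0.094 0.002]
```

>>> jog_arm([
  [[0,0,-18,0,0,0.1206,0],[0,0,-18,0,0,0.1206,0],[0,0,-18,0,0,0.1206,0],[0,0,-18,0,0,0.1206,0],[0,0,-18,0,0,0.1206,0],[21.8,-37.1,0,0,0,0,0],[21.8,-37.1,0,0,0,0,0],[21.8,-37.1,0,0,0,0,0],[21.8,-37.1,0,0,0,0,0],[21.8,-37.1,0,0,0,0,0]],
])

```text
time_s: 1.1
eef_pos: [0.3625, -0.3746, 0.3209]
eef_rot: [-0.0, 0.994, -0.11, -0.0]
wrist_force: [0.3, -0.7, -0.5]
opening: 0.003
grasp_force: 0.0
```

>>> jog_arm([
  [[21.8,-37,0,0,0,0,0],[21.8,-37,0,0,0,0,0],[21.8,-37,0,0,0,0,0],[21.8,-37,0,0,0,0,0],[21.8,-37,0,0,0,0,0],[21.8,-37,0,0,0,0,0],[21.8,-37,0,0,0,0,0],[21.8,-37,0,0,0,0,0],[21.8,-37,0,0,0,0,0],[21.8,-37,0,0,0,0,0]],
])

```text
time_s: 2.1
eef_pos: [0.656, -0.0611, 0.3207]
eef_rot: [-0.0, 0.994, -0.11, -0.0]
wrist_force: [-0.3, 0.4, -0.1]
opening: 0.002
grasp_force: 0.0
```

```bash
cat >> h.py <<'E'
X=np.load('pics/X.npy')
def w(p):
    c,s=np.cos(X[2]),np.sin(X[2]); d=np.array(p[:2])-X[:2]
    return np.round([1e3*(c*d[0]+s*d[1]),1e3*(-s*d[0]+c*d[1]),1e3*p[2]],1)
E
python3 - <<'E'
from h import *
o=ctrl.get_obs();print(w(o['eef_pos']),o['wrist_force'])
snap('side','s1')
cv2.imwrite('pics/s1c.png',cv2.resize(cv2.imread('pics/s1.png')[80:300,200:400],None,fx=2.7,fy=2.7,interpolation=3))
E
```

```text
[ 55.9  19.6 320.7] [-0.2618818   0.39772714 -0.12838461]
```

View pics/s1c.png

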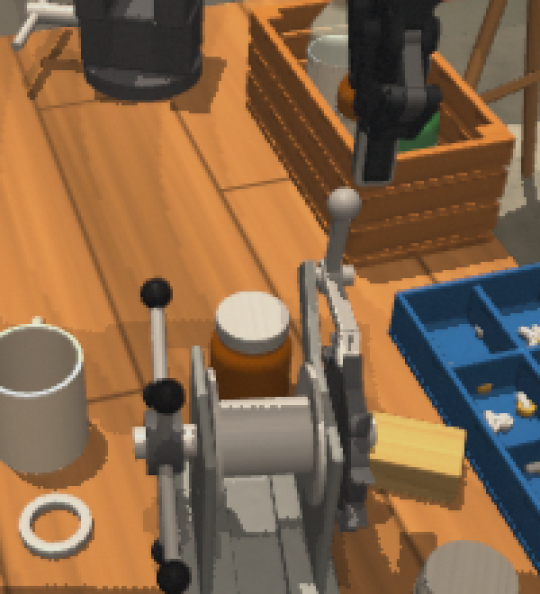

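>>> jog_arm([
  [[0,0,30,0,0,0,0],[0,0,30,0,0,0,0],[0,0,10,0,0,0,0],[0,-6,0,0,0,0,0],[0,-6,0,0,0,0,0],[0,-6,0,0,0,0,0],[0,-6,0,0,0,0,0],[0,-6,0,0,0,0,0],[0,-6,0,0,0,0,0],[0,-6,0,0,0,0,0]],
])

```text
time_s: 3.15
eef_pos: [0.6647, -0.0213, 0.2517]
eef_rot: [0.0, 0.994, -0.11, 0.0]
wrist_force: [1.3, -0.3, 0.2]
opening: -0.001
grasp_force: 0.3
```

```bash
cat > k.py <<'E'
from h import *
import sys
o=ctrl.get_obs();print(w(o['eef_pos']),o['wrist_force'].round(2))
if len(sys.argv)>1:
    c=snap('side',sys.argv[1]);P=pts(c).reshape(-1,3)
    d=P-np.r_[X[:2],0];cc,s=np.cos(X[2]),np.sin(X[2])
    W=1e3*np.c_[cc*d[:,0]+s*d[:,1],-s*d[:,0]+cc*d[:,1],d[:,2]+.0015]
    hsv=c['frame'].reshape(-1,3).astype(int);b=hsv.max(1)
    m=(W[:,0]>38)&(W[:,0]<72)&(W[:,1]>40)&(W[:,1]<160)&(W[:,2]>235)&(W[:,2]<285)&(b>90)
    print('knob pts',m.sum(),W[m].mean(0).round(1) if m.any() else '')
    m=(W[:,0]>-82)&(W[:,0]<-50)&(W[:,1]>-70)&(W[:,1]<110)&(W[:,2]>180)&(W[:,2]<240)&(b<60)
    y=W[m];print('dark bar balls:');
    for lo,hi in((-70,40),(40,110)):
        z=y[(y[:,1]>lo)&(y[:,1]<hi)];print(len(z),z.mean(0).round(1) if len(z) else '')
E
python3 k.py s2
```

```text
[ 55.7  60.3 251.7] [ 1.3  -0.28  0.2 ]
knob pts 29 [ 51.3  66.5 264.9]
dark bar balls:
136 [-66.6 -48.4 222.1]
86 [-66.8  66.2 201.9]
```

>>> jog_arm([
  [[0,-5,0,0,0,0,0],[0,-5,0,0,0,0,0],[0,-5,0,0,0,0,0],[0,-5,0,0,0,0,0],[0,-5,0,0,0,0,0],[0,-5,0,0,0,0,0],[0,-5,0,0,0,0,0],[0,0,0,0,0,0,0],[0,0,0,0,0,0,0],[0,0,0,0,0,0,0]],
])

```text
time_s: 4.2
eef_pos: [0.672, 0.0123, 0.2513]
eef_rot: [0.0, 0.994, -0.11, -0.0]
wrist_force: [-0.9, 0.1, -0.2]
opening: -0.0
grasp_force: 0.0
```

```bash
python3 k.py s3
python3 - <<'E'
import cv2
cv2.imwrite('pics/s3c.png',cv2.resize(cv2.imread('pics/s3.png')[60:280,220:420],None,fx=2.5,fy=2.5,interpolation=3))
E
```

```text
[ 55.5  94.7 251.3] [-0.87  0.12 -0.18]
knob pts 82 [ 51.4  73.5 252.4]
dark bar balls:
133 [-66.6 -48.4 222.1]
91 [-66.7  66.3 201.8]
```

View pics/s3c.png

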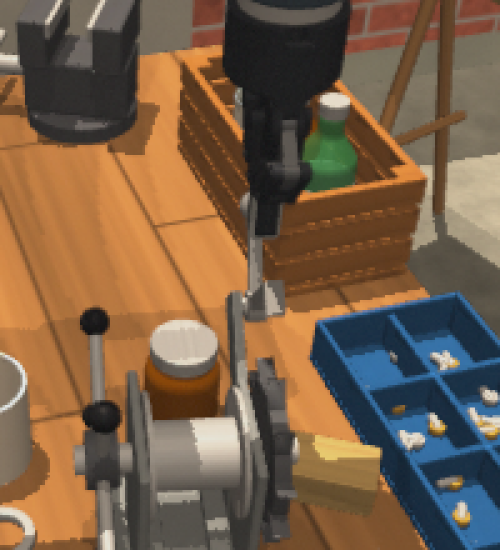

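>>> jog_arm([
  [[0,20,0,0,0,0,0],[0,20,-20,0,0,0,0],[0,0,-20,0,0,0,0],[-24.3,29,0,0,0,0,0],[-24.3,29,0,0,0,0,0],[-24.3,29,0,0,0,0,0],[-24.3,29,0,0,0,0,0],[-24.3,29,0,0,0,0,0],[0,0,20,0,0,0,0],[0,0,20,0,0,0,0]],
])

```text
time_s: 5.25
eef_pos: [0.5128, -0.143, 0.2521]
eef_rot: [0.001, 0.994, -0.111, 0.001]
wrist_force: [-0.5, 0.8, -0.6]
opening: 0.005
grasp_force: 0.0
```

```bash
python3 k.py s4
python3 - <<'E'
from h import *
snap('top','t4')
a=cv2.resize(cv2.imread('pics/s4.png')[120:280,230:370],None,fx=2.8,fy=2.8,interpolation=3);b=cv2.resize(cv2.imread('pics/t4.png')[100:260,220:360],None,fx=2.8,fy=2.8,interpolation=3)
cv2.imwrite('pics/c4.png',np.hstack([a,b]))
E
```

```text
[-66.  -91.6 252.1] [-0.5   0.75 -0.58]
knob pts 178 [ 54.8 104.4 251.8]
dark bar balls:
4 [-76.2 -44.8 219.4]
0
```

View pics/c4.png

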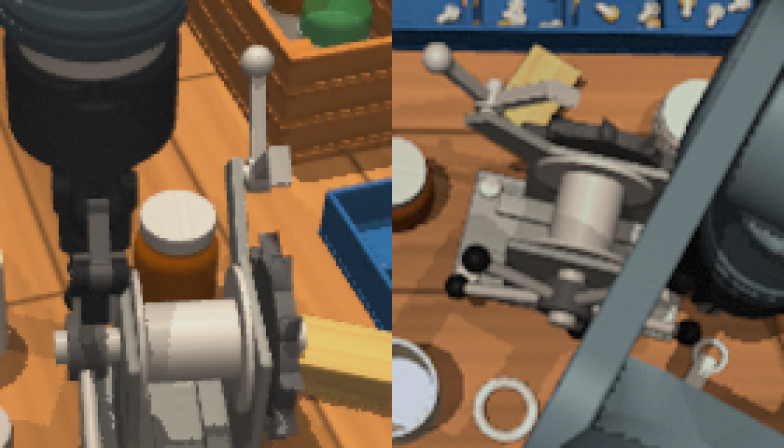

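>>> jog_arm([
  [[0,0,22,0,0,0,0],[0,0,25,0,0,0,0],[0,0,0,0,0,0,0],[0,-8,0,0,0,0,0],[0,-5,0,0,0,0,0],[0,-5,0,0,0,0,0],[0,-5,0,0,0,0,0],[0,-5,0,0,0,0,0],[0,-5,0,0,0,0,0],[0,-5,0,0,0,0,0]],
])

```text
time_s: 6.35
eef_pos: [0.523, -0.1067, 0.2072]
eef_rot: [0.003, 0.994, -0.11, 0.003]
wrist_force: [-0.9, -6.1, 6.1]
opening: -0.001
grasp_force: 3.3
```

```bash
python3 k.py
```

```text
[-63.9 -54.  207.2] [-0.87 -6.08  6.12]
```

>>> jog_arm([
  [[0,-5,0,0,0,0,0],[0,-5,0,0,0,0,0],[0,-5,0,0,0,0,0],[0,-5,0,0,0,0,0],[0,-5,0,0,0,0,0],[0,-4,0,0,0,0,0],[0,-4,0,0,0,0,0],[0,-4,0,0,0,0,0],[0,0,0,0,0,0,0],[0,0,0,0,0,0,0]],
])

```text
time_s: 7.35
eef_pos: [0.529, -0.0675, 0.2036]
eef_rot: [-0.001, 0.994, -0.11, -0.001]
wrist_force: [0.2, 0.5, 0.3]
opening: -0.002
grasp_force: 0.2
```

```bash
python3 k.py s5;python3 - <<'E'
from h import *
snap('top','t5')
a=cv2.resize(cv2.imread('pics/s5.png')[120:310,230:370],None,fx=2.8,fy=2.8,interpolation=3);b=cv2.resize(cv2.imread('pics/t5.png')[100:290,220:360],None,fx=2.8,fy=2.8,interpolation=3)
cv2.imwrite('pics/c5.png',np.hstack([a,b]))
E
```

```text
[-66.6 -14.4 203.6] [0.24 0.52 0.34]
knob pts 184 [ 54.8 103.8 251.6]
dark bar balls:
89 [-67.  -26.8 225.4]
0
```

View pics/c5.png

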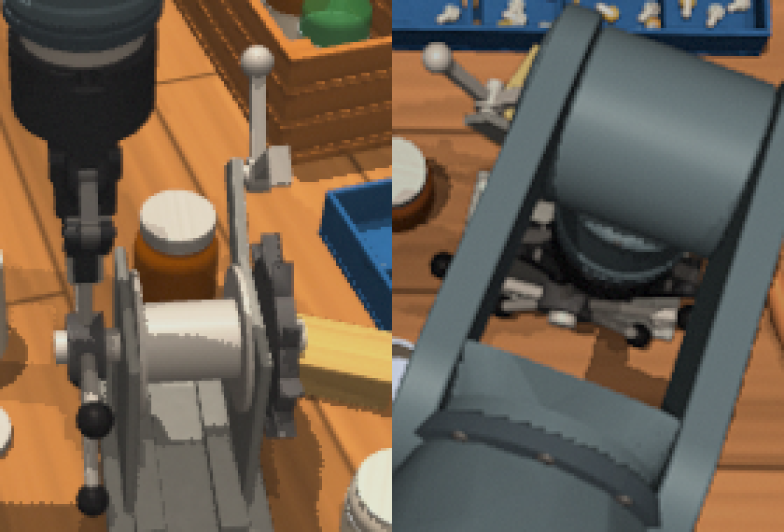

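```bash
cat > q.py <<'E'
from h import *
import sys
def run(tag,L):
    c=dict(np.load(f'pics/{tag}.npz'));P=pts(c);cam=np.array(c['xyz'])
    for u,v,b in L:
        p=np.median(P[v-1:v+2,u-1:u+2].reshape(-1,3),0);p=p+(p-cam)/np.linalg.norm(p-cam)*.01
        a=w(p)+[0,0,-1.5] if 0 else w(p)-np.array([0,0,1.5]); t=np.arctan2(a[2]-125,a[1])%(2*np.pi)
        print(tag,a,'r',np.hypot(a[1],a[2]-125).round(1),'q',round(t-np.radians(110+72*b),3))
E
python3 -c "
from q import *
run('s0' if 0 else 's5',[(263,270,1),(263,298,2)])
run('side0',[(264,293,1),(261,226,0)])"
```

```text
s5 [-66.6 -91.5 164.8] r 99.8 q -0.445
s5 [-65.4 -66.9  51.5] r 99.4 q -0.459
side0 [-65.6 -98.1 111. ] r 99.1 q 0.107
side0 [-66.7 -43.1 214.8] r 99.6 q 0.098
```

>>> jog_arm([
  [[0,-2,0,0,0,0,0],[0,-2,0,0,0,0,0],[0,-2,0,0,0,0,0],[0,0,0,0,0,0,0],[0,0,0,0,0,0,0],[0,6,0,0,0,0,0],[0,12,0,0,0,0,0],[0,20,0,0,0,0,0],[0,20,0,0,0,0,0],[0,0,0,0,0,0,0]],
])

```text
time_s: 8.45
eef_pos: [0.518, -0.1216, 0.2047]
eef_rot: [0.0, 0.994, -0.111, 0.001]
wrist_force: [0.4, 0.2, 0.1]
opening: 0.002
grasp_force: 0.0
```

```bash
python3 k.py s6;python3 -c "
from q import *
run('s6',[(263,269,1),(263,271,1),(263,298,2)])
c=cv2.imread('pics/s6.png');cv2.imwrite('pics/s6c.png',cv2.resize(c[170:310,220:320],None,fx=4,fy=4,interpolation=3))"
```

```text
[-65.5 -69.6 204.7] [0.43 0.23 0.07]
knob pts 187 [ 54.8 103.8 251.8]
dark bar balls:
0 
0 
s6 [-66.4 -91.6 166.5] r 100.6 q -0.46
s6 [-66.6 -92.3 162.8] r 99.7 q -0.424
s6 [-65.5 -69.9  55.1] r 98.9 q -0.506
```

View pics/s6c.png

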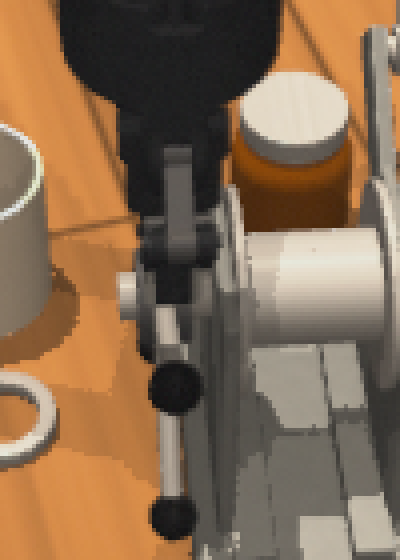

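```bash
python3 -c "
from q import *
run('s6',[(263,266,1),(264,267,1),(263,299,2)])"
```

```text
s6 [-66.5 -88.  170. ] r 98.8 q -0.508
s6 [-64.6 -89.3 168.8] r 99.5 q -0.491
s6 [-65.5 -71.9  54.5] r 100.7 q -0.516
```

>>> jog_arm([
  [[0,0,-25,0,0,0,0],[0,0,-30,0,0,0,0],[0,0,-35,0,0,0,0],[0,0,-25,0,0,0,0],[17.4,-37,0,0,0,0,0],[17.4,-37,0,0,0,0,0],[17.4,-37,0,0,0,0,0],[17.4,-37,0,0,0,0,0],[17.4,-37,0,0,0,0,0],[17.4,-37,0,0,0,0,0]],
])

```text
time_s: 9.5
eef_pos: [0.6693, 0.077, 0.3194]
eef_rot: [-0.0, 0.994, -0.11, 0.0]
wrist_force: [0.4, -1.3, 0.2]
opening: 0.004
grasp_force: 0.0
```

```bash
python3 k.py s7;python3 -c "
from h import *
snap('top','t7');a=cv2.resize(cv2.imread('pics/s7.png')[120:310,230:370],None,fx=2.8,fy=2.8,interpolation=3);b=cv2.resize(cv2.imread('pics/t7.png')[100:290,220:360],None,fx=2.8,fy=2.8,interpolation=3)
cv2.imwrite('pics/c7.png',np.hstack([a,b]))"
```

```text
[ 38.7 157.3 319.4] [ 0.37 -1.26  0.21]
knob pts 169 [ 55.  105.7 252.4]
dark bar balls:
116 [-66.8   9.9 231.1]
0
```

View pics/c7.png

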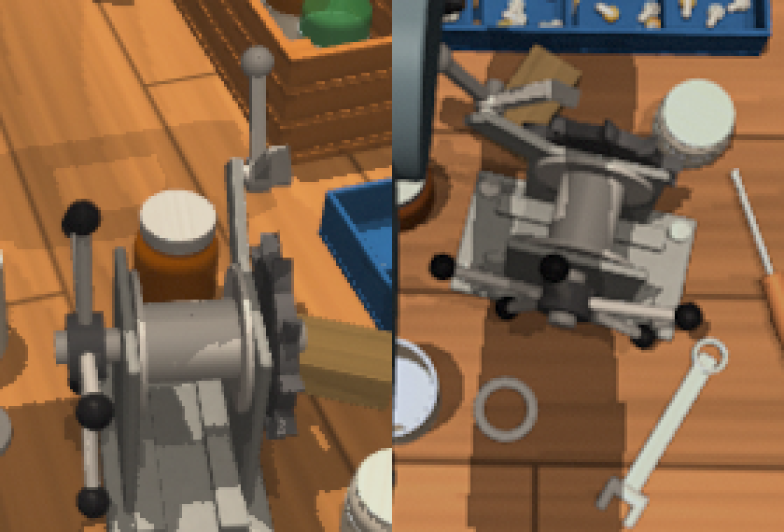

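>>> jog_arm([
  [[17.3,-18,0,0,0,0,0],[0,0,25,0,0,0,0],[0,0,25,0,0,0,0],[0,0,26,0,0,0,0],[0,5,0,0,0,0,0],[0,5,0,0,0,0,0],[0,5,0,0,0,0,0],[0,5,0,0,0,0,0],[0,5,0,0,0,0,0],[0,5,0,0,0,0,0]],
])

```text
time_s: 10.6
eef_pos: [0.6847, 0.0618, 0.2488]
eef_rot: [-0.003, 0.994, -0.109, 0.004]
wrist_force: [-2.2, 14.1, 20.3]
opening: -0.001
grasp_force: 9.9
```

```bash
python3 k.py s8
```

```text
[ 57.1 145.8 248.8] [-2.25 14.12 20.28]
knob pts 154 [ 55.8 112.9 254.6]
dark bar balls:
114 [-67.   10.1 231. ]
0
```

>>> jog_arm([
  [[0,5,0,0,0,0,0],[0,5,0,0,0,0,0],[0,5,0,0,0,0,0],[0,5,0,0,0,0,0],[0,5,0,0,0,0,0],[0,4,0,0,0,0,0],[0,4,0,0,0,0,0],[0,4,0,0,0,0,0],[0,4,0,0,0,0,0],[0,3,0,0,0,0,0]],
])

```text
time_s: 11.65
eef_pos: [0.6732, 0.0169, 0.243]
eef_rot: [-0.001, 0.994, -0.11, -0.0]
wrist_force: [2.9, 9.1, -0.9]
opening: -0.006
grasp_force: 4.9
```

```bash
python3 k.py s9
```

```text
[ 55.6  99.5 243. ] [ 2.9   9.14 -0.86]
knob pts 101 [ 54.7  72.8 267.1]
dark bar balls:
115 [-66.9  10.1 231.2]
0
```

>>> jog_arm([
  [[0,-8,0,0,0,0,0],[0,-20,0,0,0,0,0],[0,-25,0,0,0,0,0],[0,-25,0,0,0,0,0],[0,0,-30,0,0,0,0],[0,0,-40,0,0,0,0],[0,-40,0,0,0,0,0],[0,-40,0,0,0,0,0],[0,0,0,0,0,0,0],[0,0,0,0,0,0,0]],
])

```text
time_s: 12.7
eef_pos: [0.7073, 0.1727, 0.3127]
eef_rot: [0.0, 0.994, -0.108, -0.0]
wrist_force: [0.9, -0.7, 0.1]
opening: 0.001
grasp_force: 0.0
```

```bash
python3 k.py s10;python3 -c "
from q import *
run('s10',[(264,267,1),(263,299,2),(259,198,0)])
snap('top','t10');a=cv2.resize(cv2.imread('pics/s10.png')[120:310,230:370],None,fx=2.8,fy=2.8,interpolation=3);b=cv2.resize(cv2.imread('pics/t10.png')[100:290,220:360],None,fx=2.8,fy=2.8,interpolation=3)
cv2.imwrite('pics/c10.png',np.hstack([a,b]))"
```

```text
[ 54.9 259.  312.7] [ 0.86 -0.7   0.09]
knob pts 108 [ 54.6  71.2 268.5]
dark bar balls:
114 [-66.9   9.8 231.3]
0 
s10 [-65.  -89.8 169.7] r 100.3 q -0.497
s10 [-65.6 -70.8  52.8] r 101.1 q -0.496
s10 [-66.4  14.2 223. ] r 99.0 q -0.493
```

View pics/c10.png

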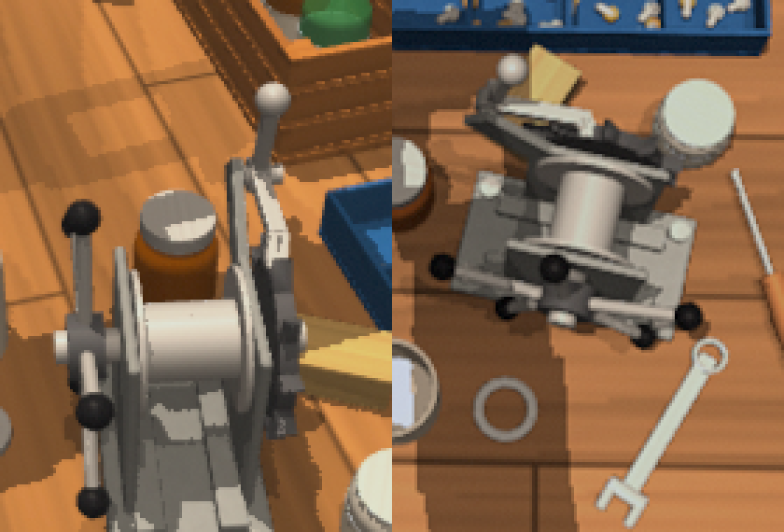

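```bash
python3 -c "
from bench import ctrl
print(ctrl.hand_in())"
```

```text
the job is handed in; nothing more can be done
None
```

The winch is let back one notch and handed in: the wheel reads about -0.50 rad, the pawl is back down with its knob where it started, and the hand is clear. The things in view around the winch look unmoved. The highest force I read was about 25 N at the wrist, when the fingertip first pressed the knob to tip the pawl back down.

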